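# Tuck the back flashing under the shingles

### The arm

A 6-joint arm with a two-finger parallel gripper is mounted at the origin on the work surface. World frame = base frame: x ahead of the robot, y to its left, z up, the work surface at z = 0. Lengths are in m, angles in rad, forces in N, time in s.
With the tool pointing down it reaches from about 0.3 to 0.775 m from the base axis. Payload 14.6 kg.
Tool frame: the origin (TCP) lies on the centre line of the jaws, within the pads' length; the fingertips stand 25 mm ahead of it and the grasp point (between the pads) lies 6 mm ahead of it (ctrl.tip_reach is the distance from the TCP to the fingertips, in m); z points along the fingers, y is the line along which they close (so a half turn about z gives the same grasp; the last joint's range is limited). The gripper opens to 94 mm and grips with 3 to 60 N. Pads are 16 mm wide; open, the fingers measure 119 mm over their backs; the gripper's body (75 mm by 177 mm) begins 78 mm behind the grasp point.
Start: joints at [-1.295, 0.3, 1.521, -0, 1.321, -0.067], TCP at [0.185, -0.518, 0.23] pointing down, gripper open.
Joint ranges: [-3.03, 3.03], [-0.79, 2.21], [0.23, 2.52], [-1.04, 4.18], [0, 3.07], [-2.55, 2.55]. Speed limits (rad/s): [2.22, 2.22, 2.57, 3.14, 3.14, 3.14].

### API

Orientations are given as [roll, pitch, yaw] about the fixed x, y, z axes, in that order (R = Rz(yaw) Ry(pitch) Rx(roll)).
In Python, from station import ctrl gives the robot as it stands. The module is installed in compiled form; this text tells all that it offers.
- The arm moves only by the tool apply_moves, never from a script. Its argument "deltas" is a list of rows, each a list of 7 numbers: the closure in counts, from 0 (fully open) to 255 (shut), then the shift along the world's x, y, z in cm, then the turn, a rotation vector about the world's x, y, z in rad. In form: [[jaw, tx, ty, tz, ax, ay, az], ...]. A call has 1 to 10 rows; each row shifts and turns the commanded pose from where the row before left it; what a row does not reach is not made up. A row lasts 1/10 s, in which the tool goes at most 50 mm and 8.59 degrees, less where a joint would pass 70% of its speed; a pose out of reach is approached as far as the arm can. A call with a gripper value outside its range is refused whole. The fingers move at their own pace and stop on an object; "grip_force" is the grip in N (left out, the last holds). Time passes only in rows, so rows that do not move let the fingers close. It gives the time, the measured TCP pose, the force, the opening and the grip force at its end, in the units of the state.
- ctrl.get_obs(): the state, without advancing time (a new reading comes with each control period).
- ctrl.camera(name): name is "scene" or "top"; returns a dict with "img" (400x640x3 uint8, red, green, blue), "K" (3x3 intrinsics, pixels), "pose" (4x4, takes a point from camera to world coordinates). Camera axes: x right, y up, looking along -z (the intrinsics and any distortion apply to the point x, -y, -z); pixel columns grow to the right and rows downward; lengths in m; the calibration is good to about 2 mm. A picture is of the moment at which its call begins. There is no depth.
- ctrl.hand_in(): hands the job in; it is judged then, once.
The state is a dict: "time_s": time; "qpos": joint angles; "joint_vel": joint speeds; "tau": joint torques, N m; "ee_pos": TCP position; "eef_rot": TCP orientation; "force": force on the tool from outside, world axes, zero at the start; "moment": the same for the moment, N m; "grip_width": finger opening in m; "grip_force": force on a finger pad.
Only numpy, scipy, OpenCV 4.12 (cv2) and the standard library are available. Lean on these libraries where they do the work, as an engineer would, in place of code of your own. Each camera call takes 0.05 s, during which the arm holds its last target. There are 200 camera calls.

### The job

Pick up the aluminium flashing from the bench and slide its flat flange up the roof board under the lower edges of the shingles without lifting them, until the outer face of its upstand stands flush with the upper edge of the vent opening, square to it and centred on it. Finish while still holding the flashing, pressing it down flat on the roof board so that it could be nailed; do not let go. Leave the hammer, nail box, flower pot and shingle offcut where they are.

Things in the scene. Friction and masses are not known exactly. Their poses are not given: they have to be found in the camera images.
- hem (a point): Where to hold the flashing: centre of its box-folded top hem, 10 mm thick (x), 180 mm long (y), 26 mm deep; grip it from above across its thickness. Middle of the length, 33 mm above the flange's underside, 5 mm inside the hem's outer (-x) face. Axes: x square to the hem, from upstand to flange; z up. At the start flange-down on the bench left of the roof panel, its x within 0.8 rad of world x
- flashing: Rigid L-shaped aluminium flashing, 180 mm long (y), 150 g give or take 40%: flat flange 3 mm thick reaching 120 mm along +x, and an upstand 46 mm high (+z) along its other edge, topped by the hem. Origin = the foot point, axes as for the hem
- foot (a point): On the plane of the upstand's (hem's) outer -x face, level with the flange's underside, middle of the length: 5 mm to -x of the hem point and 33 mm below it; same axes. The thin wall below the hem stands 3.5 mm inside this plane
- tip (a point): Free leading edge of the flashing's flange, middle of its length, on the underside: 120 mm along the flashing's +x from the foot point; same axes
- edge (a point): Middle of the vent opening's upper edge, on top of the roof board. Axes of the roof panel: +x up the roof, away from the robot (within 0.2 rad of world +x), y along the edge, z up. The opening is a through hole 150 mm wide (y), 110 mm long (from here to -x); beside it lies bare board, and 55 mm of bare board lies between this edge and the shingles
- board: Plywood roof board on which the flange must lie: level, 12 mm thick, top 57 mm above the bench, fixed; 320 mm wide (y), from 170 mm below (-x) to 300 mm above the opening's edge. Origin on the bench straight below the edge point, same axes. 9 mm high battens lie across it: one 139 to 165 mm below the edge; one under the shingles, face 124 mm above the edge, stops the flange 4 mm past flush
- butt (a point): Underside of the lower (butt) edge of the shingle course, 55 mm up the roof from the edge point. Three wooden shingles lie side by side across the panel, 8 mm thick, lower edges in one line; at rest they are 9 mm above the board: an open slot 9 mm high, 69 mm deep. A fixed second course laps them from 155 mm above the edge point, its top 26 mm above the board. Axes as there
- shingle_left (a joint): Lift of the shingle on the +y side (90 mm wide) about its nail line, 148 mm up from its lower edge: 0 lying down, grows as its lower edge is raised (0.01 rad is 1.5 mm there); it lies by its weight and a weak spring and can be lifted with 1 to 2 N
- shingle_mid (a joint): The same for the middle shingle (104 mm wide)
- shingle_right (a joint): The same for the shingle on the -y side (118 mm wide)
- hammer: Bystander: hammer lying on the bench, far left; leave alone
- nailbox: Bystander: open cardboard box of nails, 90 x 130 x 40 mm, near left; leave alone
- pot: Bystander: terracotta flower pot with a seedling, 176 mm wide, 135 mm tall to the rim, right of the panel; leave alone
- offcut: Bystander: shingle offcut 75 x 150 x 8 mm lying on the bench, far left of the panel; leave alone
Not all that is in view belongs to the job. There is more than one size of the flashing; the job needs the larger.

How it is judged:
By the outcome, as a careful person would: the job done as asked, in the order asked, and still so for the second after the job is handed in, while the arm keeps its last pose, push and grip.
It also fails if it takes over 48 s, if anything falls off the work surface, if the arm or the gripper's body presses on something with over 40 N, if the wrist force passes 120 N, or if a joint passes its speed limit or range.

## Working session

There is one attempt and no reset: what is moved stays moved. The work goes in short steps, Python scripts to look and compute and a tool call to move; the robot and the scene stay as the last step left them, time stands still between calls to the robot, and variables do not carry over. Pictures are saved under pics/ and viewed, at most 10 in all, crops included, and the job is handed in when it is done.

Besides the shell and the picture viewer there is one more tool, called after "Call:" as a command line: name --pt "numbers of a row" for each row, then --argument value for the rest. apply_moves: Moves the arm, as the interface text tells. Its arguments: {"type":"object","properties":{"deltas":{"type":"array"},"grip_force":{"type":"number"}},"required":["deltas"]}

```bash
mkdir -p pics
cat > h.py <<'E'
import numpy as np,cv2
from station import ctrl
def ray(c,u,v):
    K,P=np.array(c["K"]),np.array(c["pose"])
    d=np.linalg.inv(K)@[u,v,1]; d=np.array([d[0],-d[1],-d[2]])
    return P[:3,3],P[:3,:3]@d
def on(c,u,v,z):
    o,d=ray(c,u,v); return o+d*(z-o[2])/d[2]
def pix(c,p):
    P=np.array(c["pose"]);q=P[:3,:3].T@(np.array(p)-P[:3,3]); w=np.array(c["K"])@[q[0],-q[1],-q[2]]; return w[:2]/w[2]
E
python3 - <<'E'
from h import *
for n in("scene","top"):
    c=ctrl.camera(n); cv2.imwrite(f"pics/{n}0.png",c["img"][:,:,::-1]); print({k:(np.round(v,3).tolist() if k!="img" else 0) for k,v in c.items()})
print(ctrl.get_obs())
E
```

```text
{'img': 0, 'K': [[376.78, 0.0, 313.079], [0.0, 376.78, 197.813], [0.0, 0.0, 1.0]], 'pose': [[0.605, -0.611, 0.51, 1.195], [0.796, 0.461, -0.392, -0.492], [0.004, 0.643, 0.766, 1.054], [0.0, 0.0, 0.0, 1.0]]}
{'img': 0, 'K': [[404.54, 0.0, 317.958], [0.0, 404.54, 196.186], [0.0, 0.0, 1.0]], 'pose': [[0.02, 0.996, -0.089, 0.407], [-1.0, 0.019, -0.021, -0.016], [-0.019, 0.089, 0.996, 1.65], [0.0, 0.0, 0.0, 1.0]]}
{'time_s': 0.1, 'qpos': array([-1.29457547e+00,  3.00401038e-01,  1.52146596e+00, -3.96633190e-06,
        1.32072021e+00, -6.66348535e-02]), 'joint_vel': array([-0.00058385, -0.00191638, -0.00315375, -0.00257353,  0.00077172,
       -0.00147612]), 'tau': array([ 5.12669612e-04, -5.32643187e+01, -3.53284550e+01,  7.08756829e-02,
        2.34775501e-02, -4.04637638e-05]), 'ee_pos': array([ 0.18482305, -0.51780953,  0.22997345]), 'eef_rot': array([-3.14060005e+00, -6.23894831e-05,  3.42856658e-01]), 'force': array([-0.7190292 , -0.17284798,  0.30578422]), 'moment': array([-0.02324371,  0.0113686 , -0.02126546]), 'grip_force': 0.0, 'grip_width': 0.09393110759462099}
```

View pics/top0.png

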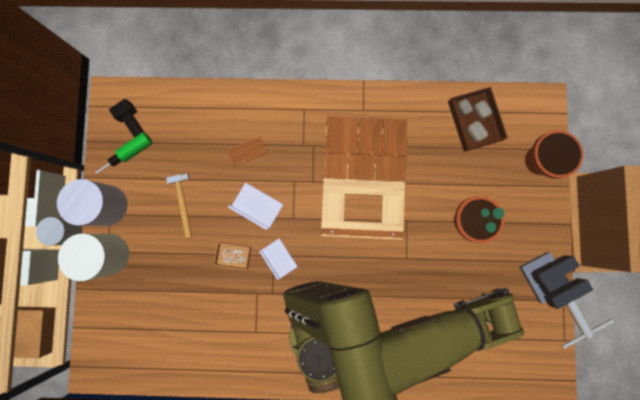

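View pics/scene0.png

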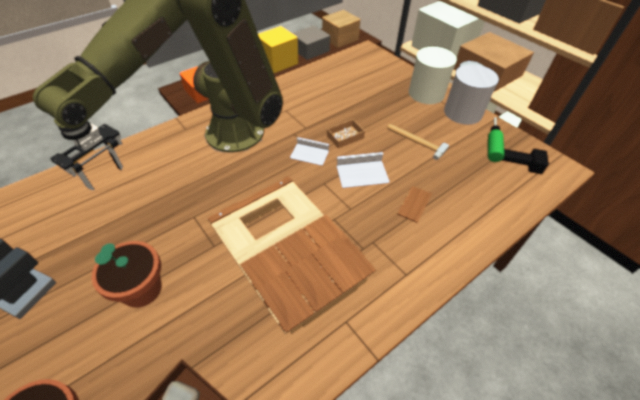

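Top view: there are two silver flashings. A is at about (255,205) and looks larger, B is at about (278,258) and smaller. The panel's opening is at about (363,207), with its upper edge near row 194, and the shingles are above that. In the scene view A is at (362,170) and B at (310,150). A fits "the larger"; I'll confirm with a measurement and a crop.

```bash
cat > m.py <<'E'
from h import *
import sys
def blobs(c,roi,lo=120,smax=60):
    im=c["img"]; hsv=cv2.cvtColor(im,cv2.COLOR_RGB2HSV)
    m=((hsv[...,1]<smax)&(hsv[...,2]>lo)).astype(np.uint8)
    k=np.zeros_like(m); x0,y0,x1,y1=roi; k[y0:y1,x0:x1]=1; m*=k
    cs,_=cv2.findContours(m,cv2.RETR_EXTERNAL,cv2.CHAIN_APPROX_NONE)
    return [q for q in cs if cv2.contourArea(q)>200]
E
python3 - <<'E'
from m import *
t=ctrl.camera("top"); s=ctrl.camera("scene")
for q in blobs(t,(215,170,310,290)):
    r=cv2.minAreaRect(q); b=cv2.boxPoints(r); print("top",np.round(r[0],1),np.round(r[1],1),cv2.contourArea(q))
    a=cv2.approxPolyDP(q,4,True)[:,0]; 
    for p in b: print(np.round(p,1), np.round(on(t,*p,0.003)[:2],4),np.round(on(t,*p,0.046)[:2],4))
    print(a.tolist())
for q in blobs(s,(280,125,400,200)):
    a=cv2.approxPolyDP(q,2.5,True)[:,0]; print("scene",a.tolist(),cv2.contourArea(q))
A=cv2.resize(t["img"][170:290,215:415],None,fx=4,fy=4,interpolation=cv2.INTER_CUBIC)
cv2.imwrite("pics/c1.png",A[:,:,::-1])
B=cv2.resize(s["img"][120:300,200:400],None,fx=3.3,fy=3.3,interpolation=cv2.INTER_CUBIC)
cv2.imwrite("pics/c2.png",B[:,:,::-1])
E
```

```text
top [277.9 258.9] [34.7 25. ] 810.5
[257.9 251.4] [0.3255 0.2567] [0.3276 0.2496]
[278.7 237.5] [0.383  0.1741] [0.3836 0.1691]
[297.9 266.4] [0.269  0.0931] [0.2726 0.0902]
[277.2 280.2] [0.2121 0.1753] [0.2172 0.1703]
[[278, 238], [259, 251], [277, 279], [296, 267]]
top [255.3 205.7] [46.9 31.1] 1330.5
[227.2 207.4] [0.5014 0.389 ] [0.4989 0.3785]
[242.8 180.5] [0.6136 0.3291] [0.6082 0.3201]
[283.3 204. ] [0.5199 0.159 ] [0.5169 0.1545]
[267.7 230.9] [0.4089 0.2195] [0.4089 0.2133]
[[245, 183], [228, 207], [267, 229], [282, 204]]
scene [[382, 152], [338, 156], [337, 169], [342, 186], [388, 182], [380, 160]] 1394.0
scene [[298, 137], [290, 157], [322, 164], [328, 144]] 701.0
```

View pics/c1.png

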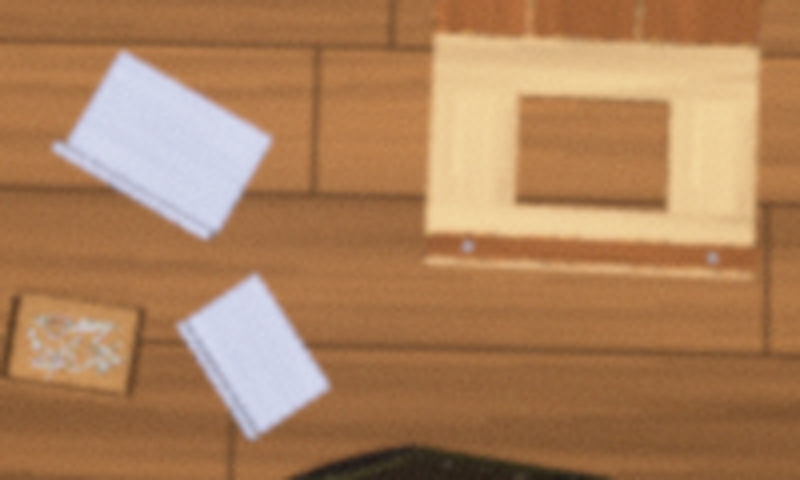

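View pics/c2.png

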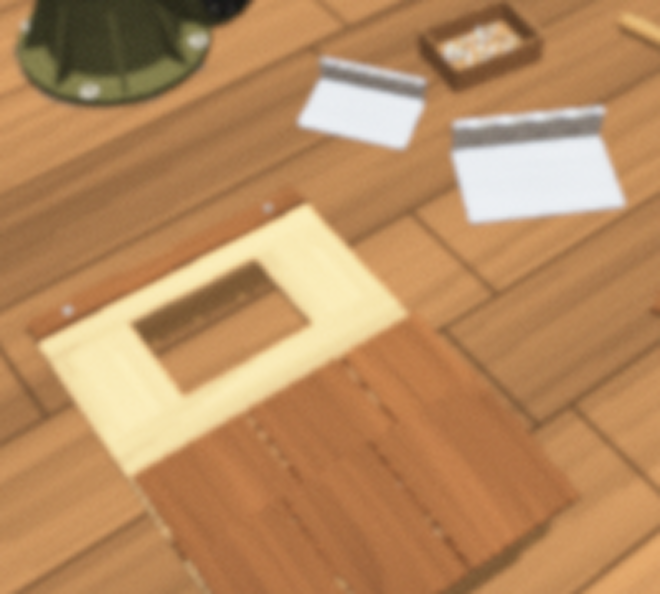

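The crops confirm it. A (top crop, about 215×240 at (160,145)) is about 45 px ≈ 183 mm long, which matches 180 mm. B is about 34 px ≈ 140 mm, so it is the small one. A's hem runs from (228,207) to (268,230), and the opening's upper edge from (345,194) to (382,195).

```bash
cat >> m.py <<'E'
def edge(c,a,b,ch="s",w=3.5,n=25,trim=.12):
    """subpixel line along approx segment a-b: returns fitted pixel end points & rms"""
    im=cv2.GaussianBlur(c["img"],(0,0),.7).astype(np.float32)
    g=cv2.cvtColor(c["img"],cv2.COLOR_RGB2HSV)[...,1].astype(np.float32) if ch=="s" else im.mean(2) if ch=="g" else im[...,ch]
    a,b=np.array(a,float),np.array(b,float); d=(b-a)/np.linalg.norm(b-a); nn=np.array([-d[1],d[0]])
    o=np.arange(-w,w+.01,.1); P=[]
    for f in np.linspace(trim,1-trim,n):
        q=a+f*(b-a)+o[:,None]*nn
        v=cv2.remap(g,q[:,:1].astype(np.float32),q[:,1:].astype(np.float32),cv2.INTER_CUBIC).ravel()
        gr=np.abs(np.gradient(v)); gr=gr*(gr>.5*gr.max()); P.append(a+f*(b-a)+nn*(o*gr).sum()/gr.sum())
    P=np.array(P); 
    for _ in range(3):
        vx,vy,x0,y0=cv2.fitLine(P.astype(np.float32),cv2.DIST_HUBER,0,.01,.01).ravel()
        r=(P-[x0,y0])@[-vy,vx]; P=P[np.abs(r)<max(.3,2*r.std())]
    u=np.array([vx,vy]); p0=np.array([x0,y0])
    return p0+u*((a-p0)@u),p0+u*((b-p0)@u),r.std()
def wl(c,a,b,z,**k):
    p,q,r=edge(c,a,b,**k); P,Q=on(c,*p,z)[:2],on(c,*q,z)[:2]; return P,Q,r
def inter(l,m):
    A=np.array([l[1]-l[0],-(m[1]-m[0])]).T; return l[0]+(l[1]-l[0])*np.linalg.solve(A,m[0]-l[0])[0]
E
python3 - <<'E'
from m import *
t=ctrl.camera("top"); s=ctrl.camera("scene")
def ang(l): d=l[1]-l[0]; return np.arctan2(d[1],d[0])
def rp(n,l): print(n,np.round(l[0],4),np.round(l[1],4),"ang %.3f rms %.2f"%(ang(l),l[2]))
print("--- panel top")
T=wl(t,(345,194.2),(382,195),.057,ch="g"); L=wl(t,(344.4,195),(343.7,221),.057,ch="g"); R=wl(t,(382.2,195.5),(382,222),.057,ch="g");B=wl(t,(344,221),(382,222.5),.057,ch="g")
BL=wl(t,(323.2,182),(321.3,228),.057);BR=wl(t,(405,183),(403.7,229),.057)
S=wl(t,(325,179),(404,182),.074,ch="g")
for n,l in zip("T L R B BL BR S".split(),(T,L,R,B,BL,BR,S)): rp(n,l)
c1,c2=inter(T,L),inter(T,R); print("corners",c1,c2,np.linalg.norm(c1-c2),"mid",(c1+c2)/2); 
d1,d2=inter(T,BL),inter(T,BR); print("board",np.linalg.norm(d1-d2),"mid",(d1+d2)/2)
print("--- panel scene")
T=wl(s,(256,239),(294,217.6),.057,ch="g");L=wl(s,(279,199),(294,217.6),.057,ch="g"); R=wl(s,(240.5,218),(256,239),.057,ch="g")
BL=wl(s,(293,182.5),(323,215),.057,ch="s"); BR=wl(s,(212.5,225),(240,263),.057,ch="s")
for n,l in zip("T L R BL BR".split(),(T,L,R,BL,BR)): rp(n,l)
c1,c2=inter(T,L),inter(T,R); print("corners",c1,c2,np.linalg.norm(c1-c2),"mid",(c1+c2)/2); 
d1,d2=inter(T,BL),inter(T,BR); print("board",np.linalg.norm(d1-d2),"mid",(d1+d2)/2)
print("--- flashing top")
H=wl(t,(228.2,207.5),(267.5,230.5),.046); F=wl(t,(246,182.5),(283,204.5),.003)
l=wl(t,(246,182.5),(232,205),.003); r=wl(t,(283,204.5),(269,228),.003)
for n,q in zip("H F l r".split(),(H,F,l,r)): rp(n,q)
f1,f2=inter(F,l),inter(F,r); print("tip",(f1+f2)/2,np.linalg.norm(f1-f2))
h1,h2=inter(H,l),inter(H,r); m=(h1+h2)/2; print("hemtop outer mid",m,"dist", np.linalg.norm(m-(f1+f2)/2))
print("--- flashing scene")
# flange front edge & sides, hem top edge
F=wl(s,(342.5,187),(389,181.5),.003); l=wl(s,(383,162),(389,181.5),.003); r=wl(s,(337.5,166),(342.5,187),.003); H=wl(s,(338,156.5),(382,152.5),.046)
for n,q in zip("H F l r".split(),(H,F,l,r)): rp(n,q)
f1,f2=inter(F,l),inter(F,r); print("tip",(f1+f2)/2,np.linalg.norm(f1-f2))
E
```

```text
--- panel top
T [ 0.5647 -0.0899] [ 0.5611 -0.2356] ang -1.595 rms 0.07
L [ 0.5564 -0.087 ] [ 0.4537 -0.0842] ang 3.115 rms 0.11
R [ 0.5571 -0.2359] [ 0.4528 -0.2347] ang 3.131 rms 0.09
B [ 0.4546 -0.0874] [ 0.4507 -0.2362] ang -1.597 rms 0.07
BL [ 0.6066 -0.0012] [0.4245 0.0029] ang 3.119 rms 0.15
BR [ 0.6084 -0.3246] [ 0.4271 -0.3191] ang 3.111 rms 0.10
S [ 0.6215 -0.0098] [ 0.6117 -0.3187] ang -1.603 rms 0.19
corners [ 0.56471799 -0.08721126] [ 0.56104415 -0.23590694] 0.1487410584110443 mid [ 0.56288107 -0.1615591 ]
board 0.32292418207217183 mid [ 0.56287771 -0.16169533]
--- panel scene
T [ 0.5581 -0.2294] [ 0.5616 -0.0845] ang 1.547 rms 0.10
L [ 0.4651 -0.0827] [ 0.5602 -0.0824] ang 0.003 rms 0.12
R [ 0.4561 -0.2297] [ 0.5577 -0.2327] ang -0.029 rms 0.09
BL [0.4303 0.0042] [0.6093 0.002 ] ang -0.012 rms 0.12
BR [ 0.4258 -0.3162] [ 0.6026 -0.32  ] ang -0.021 rms 0.11
corners [ 0.56162178 -0.08241563] [ 0.55802456 -0.2326824 ] 0.1503098298525499 mid [ 0.55982317 -0.15754901]
board 0.3216774285519338 mid [ 0.55980656 -0.15824284]
--- flashing top
H [0.497  0.3753] [0.4081 0.2157] ang -2.079 rms 0.07
F [0.6072 0.3145] [0.5209 0.1586] ang -2.076 rms 0.10
l [0.6092 0.3219] [0.5141 0.3739] ang 2.642 rms 0.08
r [0.5173 0.1596] [0.4197 0.2126] ang 2.644 rms 0.09
tip [0.56562849 0.2394613 ] 0.18648747631592436
hemtop outer mid [0.454906   0.29976045] dist 0.12607718753735947
--- flashing scene
H [0.4117 0.2286] [0.4958 0.3817] ang 1.069 rms 0.10
F [0.5212 0.1635] [0.6078 0.3201] ang 1.065 rms 0.07
l [0.5134 0.3757] [0.604  0.3259] ang -0.503 rms 0.07
r [0.4207 0.214 ] [0.5177 0.1616] ang -0.495 rms 0.09
tip [0.56448403 0.24177574] 0.18544312839877164
```

Both cameras agree to within 4 mm. Averaged results:
- **Edge:** about (0.561, -0.160), panel yaw -0.024.
- **Hem:** about (0.462, 0.297), yaw -0.503.

For the grasp the tool yaw must be about 1.068. I'll move above the hem.

Call:
apply_moves --pt "0 3.2 3.3 0 0 0 0.036" --pt "0 3.2 3.3 0 0 0 0.036" --pt "0 3.2 3.3 0 0 0 0.036" --pt "0 3.2 3.3 0 0 0 0.036" --pt "0 3.2 3.3 0 0 0 0.036" --pt "0 3.2 3.3 0 0 0 0.036" --pt "0 3.2 3.3 0 0 0 0.036" --pt "0 0.4 4.5 0 0 0 0.036" --pt "0 0.4 4.5 0 0 0 0.036" --pt "0 0.4 4.5 0 0 0 0.036"

```text
time_s: 1.3
ee_pos: [0.4207, -0.1502, 0.2304]
eef_rot: [-3.141, -0.0, 0.704]
force: [0.8, -0.2, 0.6]
grip_width: 0.0939
grip_force: 0.0
```

Call:
apply_moves --pt "0 0.4 4.5 0 0 0 0.036" --pt "0 0.4 4.5 0 0 0 0.036" --pt "0 0.4 4.5 0 0 0 0.036" --pt "0 0.4 4.5 0 0 0 0.036" --pt "0 0.4 4.5 -1 0 0 0.036" --pt "0 0.4 4.5 -1 0 0 0.036" --pt "0 0.4 4.5 -2 0 0 0.036" --pt "0 0.4 4.5 -2 0 0 0.036" --pt "0 0.4 4.5 -1 0 0 0.036" --pt "0 0.4 4.5 -1 0 0 0.041"

```text
time_s: 2.3
ee_pos: [0.4606, 0.2999, 0.1497]
eef_rot: [-3.141, 0.0, 1.069]
force: [1.0, -0.5, -0.2]
grip_width: 0.0944
grip_force: 0.0
```

Call:
apply_moves --pt "0 0 0 0 0 0 0" --pt "0 0 0 0 0 0 0"

```text
time_s: 2.5
ee_pos: [0.4605, 0.2984, 0.1499]
eef_rot: [-3.141, 0.001, 1.069]
force: [0.6, -0.1, 0.5]
grip_width: 0.0936
grip_force: 0.0
```

Call:
apply_moves --pt "0 0.1 -0.1 -3 0 0 0" --pt "0 0 0 -3 0 0 0" --pt "0 0 0 -2.5 0 0 0" --pt "0 0 0 -1.6 0 0 0" --pt "0 0 0 -1 0 0 0" --pt "0 0 0 0 0 0 0"

```text
time_s: 3.1
ee_pos: [0.4618, 0.296, 0.039]
eef_rot: [-3.141, 0.001, 1.066]
force: [0.3, -0.1, 0.3]
grip_width: 0.0941
grip_force: 0.0
```

Call:
apply_moves --pt "255 0 0 0 0 0 0" --pt "255 0 0 0 0 0 0" --pt "255 0 0 0 0 0 0" --pt "255 0 0 0 0 0 0" --pt "255 0 0 0 0 0 0" --pt "255 0 0 0 0 0 0" --grip_force 30

```text
time_s: 3.7
ee_pos: [0.4619, 0.2971, 0.0396]
eef_rot: [3.142, -0.0, 1.068]
force: [0.2, 0.1, -0.6]
grip_width: 0.0493
grip_force: 0.0
```

Call:
apply_moves --pt "255 0 0 0 0 0 0" --pt "255 0 0 0 0 0 0" --pt "255 0 0 0 0 0 0" --pt "255 0 0 0 0 0 0" --pt "255 0 0 0 0 0 0" --pt "255 0 0 0 0 0 0" --pt "255 0 0 0 0 0 0"

```text
time_s: 4.4
ee_pos: [0.4618, 0.297, 0.0394]
eef_rot: [-3.141, 0.0, 1.068]
force: [-1.2, 0.5, -0.1]
grip_width: 0.0097
grip_force: 30.0
```

Call:
apply_moves --pt "255 0 0 1 0 0 0" --pt "255 0 0 3 0 0 0" --pt "255 0 0 4 0 0 0" --pt "255 0 0 4 0 0 0" --pt "255 0 -1.8 0 0 0 0.02" --pt "255 0.2 -3.6 0 0 0 0.04" --pt "255 0.3 -3.6 0 0 0 0.04" --pt "255 0.3 -3.6 0 0 0 0.04" --pt "255 0.3 -3.6 0 0 0 0.04" --pt "255 0.3 -3.6 0 0 0 0.04"

```text
time_s: 5.4
ee_pos: [0.4757, 0.0976, 0.1601]
eef_rot: [3.141, -0.0, 1.29]
force: [0.4, -0.8, -1.7]
grip_width: 0.0095
grip_force: 30.0
```

Call:
apply_moves --pt "255 0.3 -3.6 0 0 0 0.04" --pt "255 0.3 -3.6 0 0 0 0.04" --pt "255 0.3 -3.6 0 0 0 0.04" --pt "255 0.3 -3.6 0 0 0 0.04" --pt "255 0.3 -3.6 0 0 0 0.04" --pt "255 0.2 -3.6 0 0 0 0.04" --pt "255 0.2 -2.8 0 0 0 0.04" --pt "255 0 -1.3 -2 0 0 0.019" --pt "255 0 0 -2 0 0 0" --pt "255 0 0 0 0 0 0"

```text
time_s: 6.4
ee_pos: [0.4936, -0.158, 0.1177]
eef_rot: [-3.138, -0.002, 1.586]
force: [-0.2, 0.1, -1.3]
grip_width: 0.01
grip_force: 30.0
```

Run:
```python
from h import *
s=ctrl.camera("scene"); t=ctrl.camera("top"); print(ctrl.get_obs()["ee_pos"])
cv2.imwrite("pics/s3.png",cv2.resize(s["img"][130:290,180:380],None,fx=4,fy=3.75,interpolation=cv2.INTER_CUBIC)[:,:,::-1])
cv2.imwrite("pics/t3.png",cv2.resize(t["img"][150:270,280:440],None,fx=4,fy=4,interpolation=cv2.INTER_CUBIC)[:,:,::-1])
a=cv2.imread("pics/s3.png");b=cv2.imread("pics/t3.png");
```

```text
[ 0.49495293 -0.15786553  0.12023946]
```

View pics/s3.png

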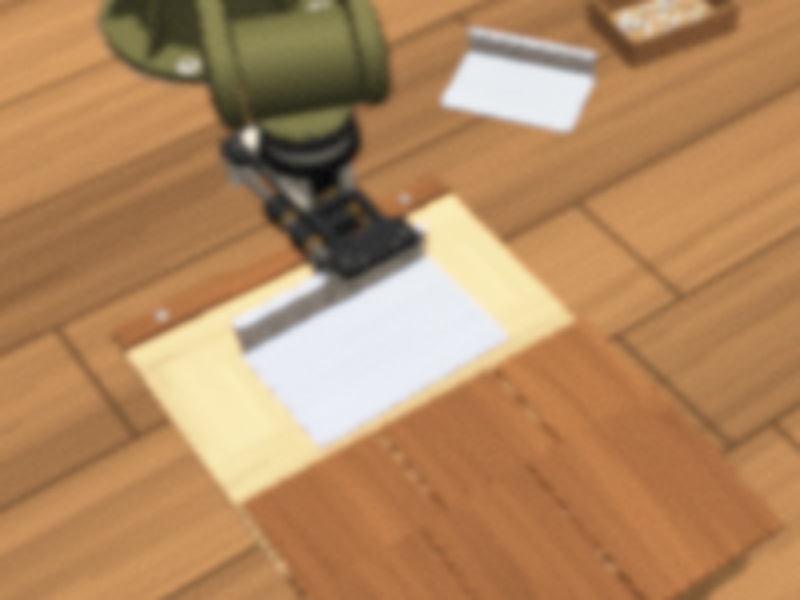

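View pics/t3.png

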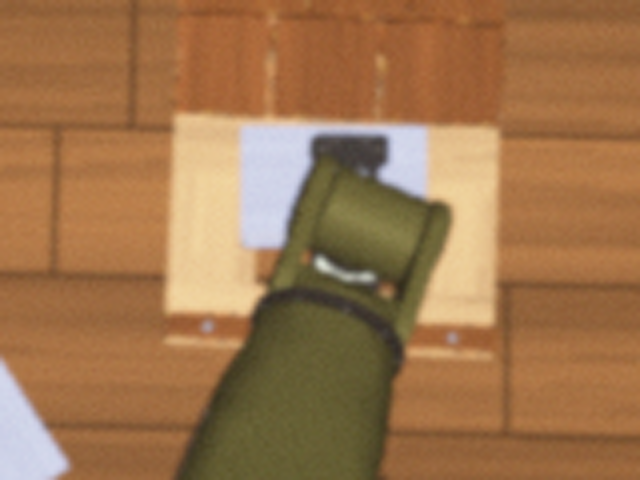

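The flashing is held level over the board, short of the shingles. In the scene crop its flange corners are at (320,445) and (508,338). Yaw overshot by 0.04 rad, so I'll turn it back, lower it, and measure against the board.

Call:
apply_moves --pt "255 -0.4 0 0 0 0 -0.04" --pt "255 0 0 -1 0 0 0" --pt "255 0 0 -1 0 0 0" --pt "255 0 0 0 0 0 0" --pt "255 0 0 0 0 0 0" --pt "255 0 0 0 0 0 0"

```text
time_s: 7.1
ee_pos: [0.4911, -0.158, 0.0997]
eef_rot: [3.141, 0.0, 1.547]
force: [-0.0, 0.4, -1.6]
grip_width: 0.0097
grip_force: 30.0
```

```bash
cat > rel.py <<'E'
from m import *
def frame(l):  return l
def ang(l): d=l[1]-l[0]; return np.arctan2(d[1],d[0])
o=ctrl.get_obs(); ee=o["ee_pos"]; yaw=o["eef_rot"][2]; fa=yaw-np.pi/2
ex=np.array([np.cos(fa),np.sin(fa)]); ey=np.array([-ex[1],ex[0]])
und=ee[2]-.0394; print("ee",np.round(ee,4),"yaw",round(yaw,4),"under",round(und,4))
foot=ee[:2]-.005*ex
C={n:ctrl.camera(n) for n in("scene","top")}
for n,c in C.items():
    w=lambda x,y,z:pix(c,[*(foot+x*ex+y*ey),z])
    L={}
    zt=und+.003
    for k,a,b in(("F",w(.12,-.085,zt),w(.12,.085,zt)),("l",w(.03 if n=="scene" else .08,.09,zt),w(.118,.09,zt)),("r",w(.03 if n=="scene" else .08,-.09,zt),w(.118,-.09,zt))):
        L[k]=wl(c,a,b,zt,w=4,ch="s"); print(n,k,"ang %.4f rms %.2f"%(ang(L[k]),L[k][2]))
    f1,f2=inter(L["F"],L["l"]),inter(L["F"],L["r"]); m=(f1+f2)/2
    print(n,"tip mid",np.round(m,4),"len",round(np.linalg.norm(f1-f2),4),"in tool frame x,y",np.round([(m-foot)@ex,(m-foot)@ey],4))
    pe=np.array([.5614,-.1597]); pa=-.024; px=np.array([np.cos(pa),np.sin(pa)]);py=np.array([-px[1],px[0]])
    w=lambda x,y,z:pix(c,[*(pe+x*px+y*py),z])
    BL=wl(c,w(-.11,.16,.057),w(.045,.16,.057),.057,w=4.5);BR=wl(c,w(-.11,-.16,.057),w(.045,-.16,.057),.057,w=4.5)
    # lateral offset of tip mid from board centre
    yl=(BL[0]-m)@py; yr=(BR[1]-m)@py; t1=inter((m,m+py),BL[:2]);t2=inter((m,m+py),BR[:2]); cen=(t1+t2)/2
    print(n,"board w",round(np.linalg.norm(t1-t2),4),"tip lateral off centre",round((m-cen)@py,4),"side ang %.4f %.4f"%(ang(BL),ang(BR)),"rms",round(BL[2],2),round(BR[2],2))
E
python3 rel.py
```

```text
ee [ 0.4911 -0.158   0.0997] yaw 1.5471 under 0.0603
scene F ang 1.5462 rms 0.08
scene l ang -0.0097 rms 0.11
scene r ang -0.0356 rms 0.09
scene tip mid [ 0.6094 -0.1594] len 0.184 in tool frame x,y [0.1234 0.0014]
scene board w 0.321 tip lateral off centre 0.0001 side ang -0.0255 -0.0173 rms 0.13 0.1
top F ang 1.5343 rms 0.21
top l ang -0.0232 rms 0.08
top r ang -0.0415 rms 0.06
top tip mid [ 0.6103 -0.1626] len 0.1836 in tool frame x,y [ 0.1243 -0.0018]
top board w 0.3228 tip lateral off centre 0.0005 side ang -0.0258 -0.0309 rms 0.14 0.2
```

The flashing is centred on the board to within 0.5 mm, and its yaw matches the panel's in both views. I'll lower it 1 mm to mid-slot and slide it up.

Call:
apply_moves --pt "255 0.2 0 -0.1 0 0 0" --pt "255 0.8 -0.02 0 0 0 0" --pt "255 0.8 -0.02 0 0 0 0" --pt "255 0.8 -0.02 0 0 0 0" --pt "255 0.8 -0.02 0 0 0 0" --pt "255 0.8 -0.02 0 0 0 0" --pt "255 0.8 -0.02 0 0 0 0" --pt "255 0.8 -0.02 0 0 0 0" --pt "255 0.5 -0.01 0 0 0 0" --pt "255 0 0 0 0 0 0" --grip_force 40

```text
time_s: 8.2
ee_pos: [0.5544, -0.1595, 0.0983]
eef_rot: [3.142, -0.0, 1.547]
force: [1.2, -0.8, -1.8]
grip_width: 0.0098
grip_force: 40.0
```

Call:
apply_moves --pt "255 0.5 -0.01 0 0 0 0" --pt "255 0.4 -0.01 0 0 0 0" --pt "255 0.1 0 0 0 0 0" --pt "255 0.1 0 0 0 0 0" --pt "255 0 0 0 0 0 0"

```text
time_s: 8.7
ee_pos: [0.5649, -0.1597, 0.0984]
eef_rot: [-3.141, -0.0, 1.547]
force: [-0.0, 0.0, -1.7]
grip_width: 0.01
grip_force: 40.0
```

Call:
apply_moves --pt "255 0.1 0 0 0 0 0" --pt "255 0 0 0 0 0 0"

```text
time_s: 8.9
ee_pos: [0.5659, -0.1597, 0.0985]
eef_rot: [3.142, 0.0, 1.547]
force: [0.5, 0.2, -1.7]
grip_width: 0.0095
grip_force: 40.0
```

Call:
apply_moves --pt "255 0.1 0 0 0 0 0" --pt "255 0 0 0 0 0 0"

```text
time_s: 9.1
ee_pos: [0.567, -0.1597, 0.0985]
eef_rot: [3.141, 0.0, 1.547]
force: [0.5, 0.1, -2.4]
grip_width: 0.0094
grip_force: 40.0
```

Call:
apply_moves --pt "255 0.1 0 0 0 0 0" --pt "255 0 0 0 0 0 0"

```text
time_s: 9.3
ee_pos: [0.568, -0.1597, 0.0984]
eef_rot: [3.142, -0.0, 1.547]
force: [0.8, 0.1, -1.6]
grip_width: 0.0098
grip_force: 40.0
```

Call:
apply_moves --pt "255 0.1 0 0 0 0 0" --pt "255 0 0 0 0 0 0"

```text
time_s: 9.5
ee_pos: [0.5689, -0.1597, 0.0984]
eef_rot: [3.142, 0.0, 1.547]
force: [-1.2, -0.4, -2.1]
grip_width: 0.0096
grip_force: 40.0
```

Call:
apply_moves --pt "255 0.05 0 0 0 0 0" --pt "255 0 0 0 0 0 0"

```text
time_s: 9.7
ee_pos: [0.5694, -0.1597, 0.0984]
eef_rot: [-3.142, 0.0, 1.547]
force: [0.2, -0.5, -1.8]
grip_width: 0.0098
grip_force: 40.0
```

Call:
apply_moves --pt "255 0.05 0 0 0 0 0" --pt "255 0 0 0 0 0 0"

```text
time_s: 9.9
ee_pos: [0.5699, -0.1597, 0.0984]
eef_rot: [3.142, 0.0, 1.547]
force: [-0.4, 0.2, -1.9]
grip_width: 0.0097
grip_force: 40.0
```

Call:
apply_moves --pt "255 0.05 0 0 0 0 0" --pt "255 0 0 0 0 0 0"

```text
time_s: 10.1
ee_pos: [0.5704, -0.1597, 0.0984]
eef_rot: [3.142, -0.0, 1.547]
force: [-0.0, 0.3, -2.0]
grip_width: 0.0097
grip_force: 40.0
```

Call:
apply_moves --pt "255 0.05 0 0 0 0 0" --pt "255 0 0 0 0 0 0"

```text
time_s: 10.3
ee_pos: [0.5706, -0.1596, 0.0983]
eef_rot: [-3.141, -0.0, 1.547]
force: [-3.3, -0.3, -0.0]
grip_width: 0.0099
grip_force: 40.0
```

Call:
apply_moves --pt "255 0.05 0 0 0 0 0" --pt "255 0 0 0 0 0 0"

```text
time_s: 10.5
ee_pos: [0.5707, -0.1596, 0.0983]
eef_rot: [-3.14, -0.0, 1.547]
force: [-7.8, -0.2, 1.7]
grip_width: 0.0094
grip_force: 40.0
```

The batten stopped the flange at TCP x = 0.5705. Flush is 4 mm back, at 0.5665, which matches the camera estimate of 0.5664. I'll back off and press down.

Call:
apply_moves --pt "255 -0.49 0 0 0 0 0" --pt "255 0 0 0 0 0 0" --pt "255 0 0 -0.1 0 0 0" --pt "255 0 0 -0.1 0 0 0" --pt "255 0 0 0 0 0 0"

```text
time_s: 11.0
ee_pos: [0.5666, -0.1597, 0.0965]
eef_rot: [3.141, 0.0, 1.547]
force: [0.7, -0.0, -2.1]
grip_width: 0.0095
grip_force: 40.0
```

Call:
apply_moves --pt "255 0 0 -0.05 0 0 0" --pt "255 0 0 -0.05 0 0 0" --pt "255 0 0 0 0 0 0"

```text
time_s: 11.3
ee_pos: [0.5666, -0.1597, 0.0964]
eef_rot: [3.141, 0.0, 1.547]
force: [-5.1, 1.8, 9.9]
grip_width: 0.0096
grip_force: 40.0
```

Run:
```python
from m import *
s=ctrl.camera("scene"); o=ctrl.get_obs(); print(o["ee_pos"],o["eef_rot"],o["force"])
cv2.imwrite("pics/s4.png",cv2.resize(s["img"][170:310,200:370],None,fx=4.2,fy=4.2,interpolation=cv2.INTER_CUBIC)[:,:,::-1])
und=.057; ee=o["ee_pos"][:2]; fa=o["eef_rot"][2]-np.pi/2; ex=np.array([np.cos(fa),np.sin(fa)]);ey=np.array([-ex[1],ex[0]]); foot=ee-.005*ex
w=lambda x,y:pix(s,[*(foot+x*ex+y*ey),.06])
pts=[]
for sg in(1,-1):
    l=wl(s,w(.012,.09*sg),w(.05,.09*sg),.06,w=4); b=wl(s,w(.012,.156*sg),w(.05,.156*sg),.057,w=5); print(sg,l,b)
    pts.append((l[0]+l[1])/2)
print("flange mid",(pts[0]+pts[1])/2,"len",np.linalg.norm(pts[0]-pts[1]),"lateral vs scene edge mid",((pts[0]+pts[1])/2-[.5598,-.1579])@[.024,1])
S=wl(s,pix(s,[*(foot+.055*ex+.15*ey),.066]),pix(s,[*(foot+.055*ex-.15*ey),.066]),.066,ch="s",w=4); print("butt",S)
```

```text
[ 0.56660397 -0.1597201   0.09642353] [3.14102753e+00 2.18491728e-04 1.54683718e+00] [-4.68066432  1.78791087  9.31833041]
1 (array([ 0.57521615, -0.06699617]), array([ 0.61331467, -0.06829379]), np.float64(0.051503931225725726)) (array([0.57469441, 0.00322036]), array([ 0.61325079, -0.00071421]), np.float64(0.1049513475140161))
-1 (array([ 0.57148895, -0.2501803 ]), array([ 0.60939315, -0.25042565]), np.float64(0.06681346280657342)) (array([ 0.56812474, -0.31893697]), array([ 0.60620078, -0.32066849]), np.float64(0.11233526560219316))
flange mid [ 0.59235323 -0.15897398] len 0.1826980221773822 lateral vs scene edge mid -0.00029269956693913615
butt (array([ 0.61839583, -0.01054169]), array([ 0.61065992, -0.31066811]), np.float64(0.18658786728526888))
```

View pics/s4.png

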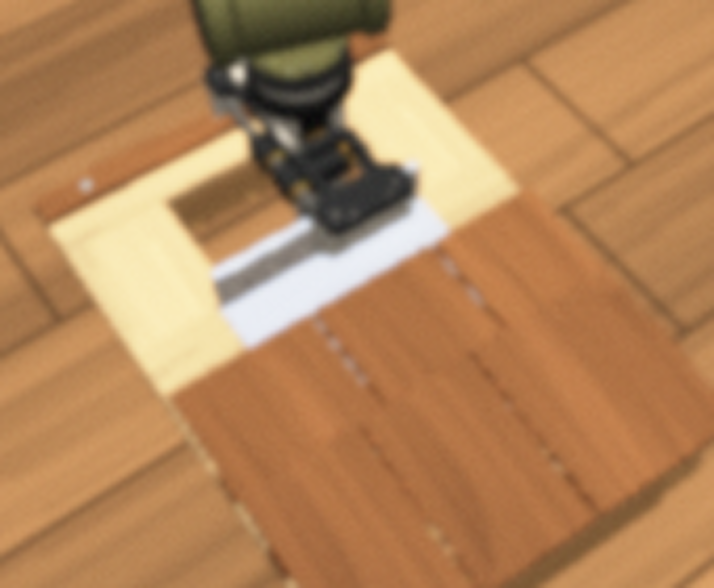

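The flange lies under the shingles; metal shows in the gaps at crop (345,350) and (465,280). The shingle edges are in one straight line, and the flange is centred to within 0.3 mm. The arm is pressing down with about 10 N, so I'm handing in.

```bash
python3 -c "from station import ctrl;print(ctrl.hand_in())"
```

```text
the job is handed in; nothing more can be done
None
```

I slid the larger flashing under the shingles and handed the job in: its upstand is flush with the opening's upper edge (set from the batten stop), square to it and centred to within about 0.5 mm, still gripped and pressed flat with about 10 N; the station gave no verdict.

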